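# Vent the squeezer press and probe the sediment cells

### The arm

A 6-joint arm with a two-finger parallel gripper is mounted at the origin on the work surface. World frame = base frame: x ahead of the robot, y to its left, z up, the work surface at z = 0. Lengths are in m, angles in rad, forces in N, time in s.
With the tool pointing down it reaches from about 0.375 to 0.9 m from the base axis. Payload 3.1 kg.
Tool frame: the origin (TCP) lies midway between the tips of the shut fingers; the grasp point (between the pads) lies 19 mm behind it; z points along the fingers, y is the line along which they close (so a half turn about z gives the same grasp; the last joint's range is limited). The gripper opens to 87 mm and grips with 3 to 60 N. Pads are 19 mm wide; open, the fingers measure 117 mm over their backs; the gripper's body (75 mm by 190 mm) begins 51 mm behind the grasp point.
Start: joints at [-1.466, 0.527, 1.433, -0, 1.181, -0.178], TCP at [0.174, -0.6, 0.223] pointing down, gripper open.
Joint ranges: [-3.08, 3.08], [-0.75, 2.2], [0.22, 2.44], [-1.43, 4.57], [0, 2.65], [-2.85, 2.85]. Speed limits (rad/s): [2.79, 2.79, 3.14, 3.14, 3.14, 3.14].

### API

Orientations are given as a unit quaternion [x, y, z, w].
In Python, from rig import robot gives the robot as it stands. The module is installed in compiled form; this text tells all that it offers.
- The arm moves only by the tool play_rows, never from a script. Its arguments are lists of equal length, an entry for each row: "gripper": the closure, from -1 (fully open) to 1 (shut); "delta_pos": the shift along the tool's x, y, z in cm, a list of three; "turn": the turn, a rotation vector about the tool's x, y, z in rad, a list of three. A call has 1 to 12 rows; each row is the pose to reach, as a shift and turn from the pose commanded when the call began, along the tool's axes at that moment; what a row does not reach only later rows make up. A row lasts 1/8 s, in which the tool goes at most 62.5 mm and 10.7 degrees, less where a joint would pass 70% of its speed; a pose out of reach is approached as far as the arm can. A call with a gripper value outside its range is refused whole. The fingers move at their own pace and stop on an object; "squeeze" is the grip in N (left out, the last holds). Time passes only in rows, so rows that repeat a pose let the fingers close. It gives the time, the measured TCP pose, the force, the opening and the grip force at its end, in the units of the state.
- robot.get_obs(): the state, without advancing time (a new reading comes with each control period).
- robot.camera(name): name is "scene" or "top" or "wrist"; returns a dict with "color" (384x512x3 uint8, red, green, blue), "vfov" (degrees; the focal length in pixels is half the picture's height over the tangent of half this angle, whatever the lens; pixels are square), "cx", "cy" (the principal point, pixels), "k1" (the pictures are not rectified: a ray, as slopes to the right and down, at radius r is drawn at 1 + k1 r^2 times it, then the intrinsics apply), "R" (3x3) and "t" (3): a world point X has camera coordinates R X + t. Camera axes: x right, y down, z forward; pixel columns grow to the right and rows downward; lengths in m; the calibration is good to about 2 mm. A picture is of the moment at which its call begins. There is no depth.
- robot.hand_in(): hands the job in; it is judged then, once.
The state is a dict: "time": time; "q": joint angles; "joint_velocities": joint speeds; "joint_torque": joint torques, N m; "position": TCP position; "tool_rot": TCP orientation; "ft_force": force on the tool from outside, world axes, zero at the start; "moment": the same for the moment, N m; "grip_width": finger opening in m; "grip_force": force on a finger pad.
Only numpy, scipy, OpenCV 4.12 (cv2) and the standard library are available. Lean on these libraries where they do the work, as an engineer would, in place of code of your own. Each camera call takes 0.05 s, during which the arm holds its last target. There are 200 camera calls.

### The job

Close out the squeezing run: fit the loose red square-bored handle fully down onto the square valve stem of the blue press pump and turn it anticlockwise (seen from above) as far as it goes to let the pressure off, leaving the handle on. Then take the orange spring-tipped probe from its stand and touch its tip lightly, for about one second each, on the black dot of the brass reference block first, then on the black dot of every sediment cell in the tray in the colour order white, yellow, green, blue, red (some may be missing), and once more on the reference block. Finally put the probe back in its stand as it was, leave the cells standing in the tray, and disturb none of the bottles or boxes.

Things in the scene. Friction and masses are not known exactly. Their poses are not given: they have to be found in the camera images.
- pump: blue pump block, 100 x 100 mm at its foot and 55 mm high, fixed to the bench (its place and yaw differ from start to start); origin under its centre, z up. The valve stem stands on the middle of its top.
- valve (a joint): angle of the valve stem, rad: grows anticlockwise seen from above, from 0 (shut) to 1.3 (fully open, a hard stop); stiff (about 0.12 N m), stays where it is left
- valve_seat (a point): centre of the top of the dark round collar (44 mm across) at the root of the stem, 61 mm above the bench: the handle's underside rests here when fully home. Turns with the stem, z up; x and y are square to the stem's flats
- valve_top (a point): centre of the top of the brass stem, 24 mm above the seat. The stem is 16 x 16 mm square; its topmost 6 mm taper to 9 x 9 mm. Axes as valve_seat
- handle: loose valve handle: dark steel hub 42 x 42 x 30 mm with an 18 x 18 mm square bore, 27 mm deep, open below and square to the hub; on the hub a red grip bar 66 mm long (x), 14 mm thick (y), from 30 to 66 mm height. Starts standing on the bench bore down. Origin at the centre of the underside (mouth of the bore), z up. 0.22 kg
- stand: grey probe stand, fixed (place and yaw differ): base 90 x 75 mm, a post at its +x side and, at the top, a level fork of two aluminium arms along x, top face 85 mm above the bench, slot between them 22 mm wide and open to -x. Origin on the bench under the middle of the resting place of the probe
- probe: orange hand probe hanging upright in the fork by its black flange (46 x 46 x 6 mm). Origin: centre of the flange's underside, z up; orange grip 22 x 22 mm from 6 to 56 mm above it; below, a grey stem 14 mm thick, 40 mm long, then a 6 mm steel pin to 60 mm below the origin. 0.115 kg. Its place: origin 85 mm above the stand's origin
- probe_tip (a point): lower end of the steel pin, the contact point. The pin is sprung: it slides up to 8 mm into the stem (1 N to start, 5 N at the end of travel)
- ref: loose brass reference block 50 x 50 x 20 mm on the bench; origin under its centre. 0.4 kg
- ref_mark (a point): centre of the black dot (12 mm across) on the top of the reference block, 20 mm above its foot
- tray: white tray 270 (x) x 290 (y) mm with walls 5 mm thick and 20 mm high, floor 5 mm thick, lined with brown paper; fixed (place and yaw differ); origin under its centre
- cell_white: loose steel squeezer cell with a white collar and white rim, 52 mm across and 40 mm high, standing in the tray, grey-brown sediment cake on top; origin under its centre. 0.45 kg. May be absent
- cell_yellow: loose steel squeezer cell with a yellow collar and yellow rim, 52 mm across and 40 mm high, standing in the tray, grey-brown sediment cake on top; origin under its centre. 0.45 kg. May be absent
- cell_green: loose steel squeezer cell with a green collar and green rim, 52 mm across and 40 mm high, standing in the tray, grey-brown sediment cake on top; origin under its centre. 0.45 kg. May be absent
- cell_blue: loose steel squeezer cell with a blue collar and blue rim, 52 mm across and 40 mm high, standing in the tray, grey-brown sediment cake on top; origin under its centre. 0.45 kg. May be absent
- cell_red: loose steel squeezer cell with a red collar and red rim, 52 mm across and 40 mm high, standing in the tray, grey-brown sediment cake on top; origin under its centre. 0.45 kg. May be absent
- cell_white_mark (a point): centre of the black dot (12 mm across) in the middle of the top of the white cell, 40 mm above its foot
- cell_yellow_mark (a point): centre of the black dot (12 mm across) in the middle of the top of the yellow cell, 40 mm above its foot
- cell_green_mark (a point): centre of the black dot (12 mm across) in the middle of the top of the green cell, 40 mm above its foot
- cell_blue_mark (a point): centre of the black dot (12 mm across) in the middle of the top of the blue cell, 40 mm above its foot
- cell_red_mark (a point): centre of the black dot (12 mm across) in the middle of the top of the red cell, 40 mm above its foot
- sample_bottle: white sample bottle, 40 mm across, 75 mm high, to be left alone; origin under its centre
- reagent_jar: amber jar with blue cap, 56 mm across, 85 mm high, to be left alone; origin under its centre
- tip_box: blue box of pipette tips 80 x 120 x 50 mm, to be left alone; origin under its centre
Not all that is in view belongs to the job. What is shaped like the cell_yellow but purple is not meant.

How it is judged:
On the way, in this order (a step that is already met when the one before it is completed fails the run):
1. the handle is fully down on the valve stem (distance between handle and valve_seat below 0.005 m and angle between handle's own z axis and vertical below 0.1 rad), for 0.3 s.
2. the valve is turned open with the handle on it (all of step 1 and value of joint valve above 1.1 rad), for 0.2 s.
3. the probe tip touches the dot of the reference block (distance between probe_tip and ref_mark below 0.008 m and contact force between probe and ref above 0.3 N), for 0.5 s.
4. the probe tip touches the dot of the white cell (distance between probe_tip and cell_white_mark below 0.008 m and contact force between probe and cell_white above 0.3 N), for 0.5 s.
5. the probe tip touches the dot of the yellow cell (distance between probe_tip and cell_yellow_mark below 0.008 m and contact force between probe and cell_yellow above 0.3 N), for 0.5 s.
6. the probe tip touches the dot of the green cell (distance between probe_tip and cell_green_mark below 0.008 m and contact force between probe and cell_green above 0.3 N), for 0.5 s.
7. the probe tip touches the dot of the blue cell (distance between probe_tip and cell_blue_mark below 0.008 m and contact force between probe and cell_blue above 0.3 N), for 0.5 s.
8. the probe tip touches the dot of the red cell (distance between probe_tip and cell_red_mark below 0.008 m and contact force between probe and cell_red above 0.3 N), for 0.5 s.
9. after the cells, the probe tip touches the dot of the reference block again (all of step 3), for 0.5 s.
At the end, for the whole second after the job is handed in: The valve stands open (above 1.1 rad) with the handle still fully home on its stem (within 6 mm of the seat, upright); the probe hangs upright and at rest in its stand (within 15 mm of its place, flange on the fork within 6 mm); every cell present stands upright on the tray floor (value of joint valve above 1.1 rad and distance between handle and valve_seat below 0.006 m and angle between each of handle, cell_white, cell_yellow, cell_green, cell_blue, cell_red's own z axis and vertical below 0.1 rad and horizontal distance between probe and stand below 0.015 m and z of probe in the frame of stand between 0.079 and 0.091 m and angle between probe's own z axis and vertical below 0.12 rad and linear speed of probe below 0.02 m/s and horizontal distance between each of cell_white, cell_yellow, cell_green, cell_blue, cell_red and tray below 0.17 m and height (world z) of each of cell_white, cell_yellow, cell_green, cell_blue, cell_red below 0.012 m); the robot touches nothing.
It fails at once if the probe is pressed hard (over 18 N) on a cell or on the reference block (contact force between probe and ref above 18 N or contact force between probe and cell_white above 18 N or contact force between probe and cell_yellow above 18 N or contact force between probe and cell_green above 18 N or contact force between probe and cell_blue above 18 N or contact force between probe and cell_red above 18 N).
It fails at once if the white sample bottle is disturbed (moved more than 25 mm) (distance of sample_bottle from where it was at the start of the episode above 0.025 m).
It fails at once if the amber jar is disturbed (moved more than 25 mm) (distance of reagent_jar from where it was at the start of the episode above 0.025 m).
It fails at once if the blue tip box is disturbed (moved more than 25 mm) (distance of tip_box from where it was at the start of the episode above 0.025 m).
Of cell_white, cell_yellow, cell_green, cell_blue, cell_red only 3 to 5 are there at a start; the rules pass over those that are not, and their reading is None.
At some moment in a run one of cell_white, cell_yellow, cell_green, cell_blue, cell_red, ref may be knocked a few centimetres aside while the robot is not near it.
It also fails if it takes over 192 s, if anything falls off the work surface, if the arm or the gripper's body presses on something with over 40 N, if the wrist force passes 120 N, or if a joint passes its speed limit or range.

## Working session

There is one attempt and no reset: what is moved stays moved. The work goes in short steps, Python scripts to look and compute and a tool call to move; the robot and the scene stay as the last step left them, time stands still between calls to the robot, and variables do not carry over. Pictures are saved under pics/ and viewed, at most 14 in all, crops included, and the job is handed in when it is done.

Besides the shell and the picture viewer there is one more tool, called after "Request:" as name(argument=value, ...) on one line, values as JSON. play_rows: Moves the arm, as the interface text tells. Its arguments: {"type":"object","properties":{"gripper":{"type":"array","items":{"type":"number"}},"delta_pos":{"type":"array","items":{"type":"array","items":{"type":"number"}}},"turn":{"type":"array","items":{"type":"array","items":{"type":"number"}}},"squeeze":{"type":"number"}},"required":["gripper","delta_pos","turn"]}

```bash
mkdir -p pics; ls
cat > h.py <<'E'
import numpy as np, cv2
from rig import robot
from scipy.spatial.transform import Rotation as Rn
def cam(n,save=None):
    c=robot.camera(n)
    if save: cv2.imwrite('pics/%s.png'%save,c['color'][:,:,::-1])
    np.savez('/tmp/%s.npz'%(save or n),**c); return c
def ld(s): return dict(np.load('/tmp/%s.npz'%s))
def K(c):
    f=192/np.tan(np.radians(float(c['vfov']))/2); return f
def px2w(c,u,v,z):
    f=K(c);d=np.array([(u-c['cx'])/f,(v-c['cy'])/f]);rd=np.hypot(*d);r=rd
    for _ in range(30): r=rd/(1+float(c['k1'])*r*r)
    d=d*(r/rd if rd>0 else 1)
    R,t=c['R'],c['t'];o=-R.T@t;ray=R.T@np.array([d[0],d[1],1]);return o+ray*(z-o[2])/ray[2]
def w2px(c,X):
    p=c['R']@np.array(X,float)+c['t'];d=p[:2]/p[2];r2=d@d;d=d*(1+float(c['k1'])*r2);f=K(c)
    return np.array([d[0]*f+c['cx'],d[1]*f+c['cy']])
def crop(c,u,v,h,s,name):
    im=c['color'][max(0,v-h):v+h,max(0,u-h):u+h,::-1]
    cv2.imwrite('pics/%s.png'%name,cv2.resize(im,None,fx=s,fy=s,interpolation=cv2.INTER_CUBIC))
def st():
    o=robot.get_obs();print('t',round(o['time'],2),'p',np.round(o['position'],4),'rot\n',np.round(Rn.from_quat(o['tool_rot']).as_matrix(),3));print('q',np.round(o['q'],2),'F',np.round(o['ft_force'],1),'w',o['grip_width']);return o
def delta(target,zrot_y=None):
    "shift in tool axes (cm) and turn about tool z for world TCP target; zrot_y = world yaw wanted of closing line"
    o=robot.get_obs();R=Rn.from_quat(o['tool_rot']).as_matrix()
    d=R.T@(np.array(target)-o['position'])*100
    out=[np.round(d,2)]
    if zrot_y is not None:
        y=R[:,1];a=np.arctan2(y[1],y[0]);e=(zrot_y-a+np.pi/2)%np.pi-np.pi/2
        out.append(('turn tool z',round(-e,3)))
    print(*out)
E
python3 - <<'E'
from h import *
st()
for n in('top','scene'):
    c=cam(n,n+'0');print(c['cx'],c['cy'],c['k1'],c['vfov'],np.round(-c['R'].T@c['t'],3))
a=ld('top0')['color'];b=ld('scene0')['color']
cv2.imwrite('pics/top0b.png',cv2.resize(a[:,:,::-1],(800,600),interpolation=cv2.INTER_CUBIC))
cv2.imwrite('pics/scene0b.png',cv2.resize(b[:,:,::-1],(800,600),interpolation=cv2.INTER_CUBIC))
E
```

```text
pics
t 0.0 p [ 0.1743 -0.5995  0.2216] rot
 [[ 0.96   0.279 -0.   ]
 [ 0.279 -0.96   0.002]
 [ 0.    -0.002 -1.   ]]
q [-1.47  0.53  1.43 -0.    1.18 -0.18] F [ 0.   0.3 -0.4] w 0.0868362141462219
254.4699075295138 202.35978891098102 0.023080625266347552 43.91168629437773 [ 0.469 -0.029  1.383]
253.51782757959666 186.21826107418946 -0.03845168468663633 55.653452947051434 [ 1.258 -0.611  0.648]
```

View pics/top0b.png

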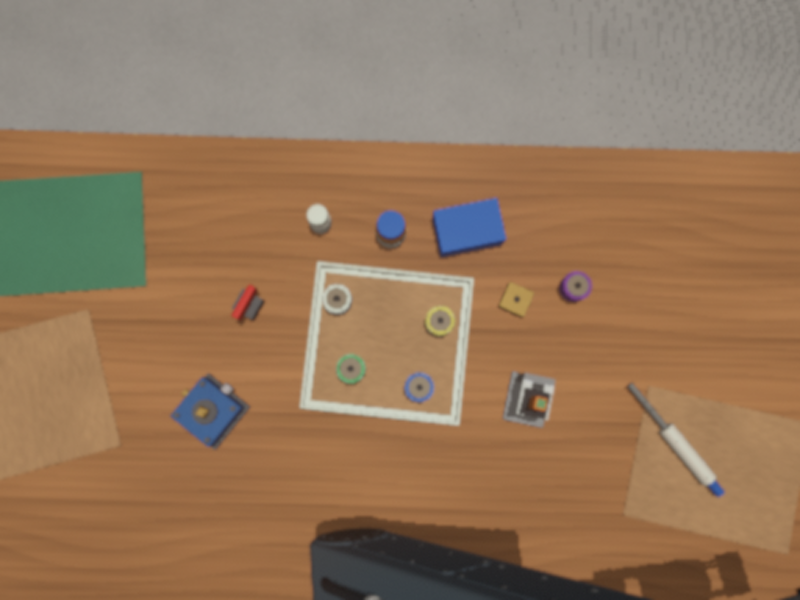

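View pics/scene0b.png

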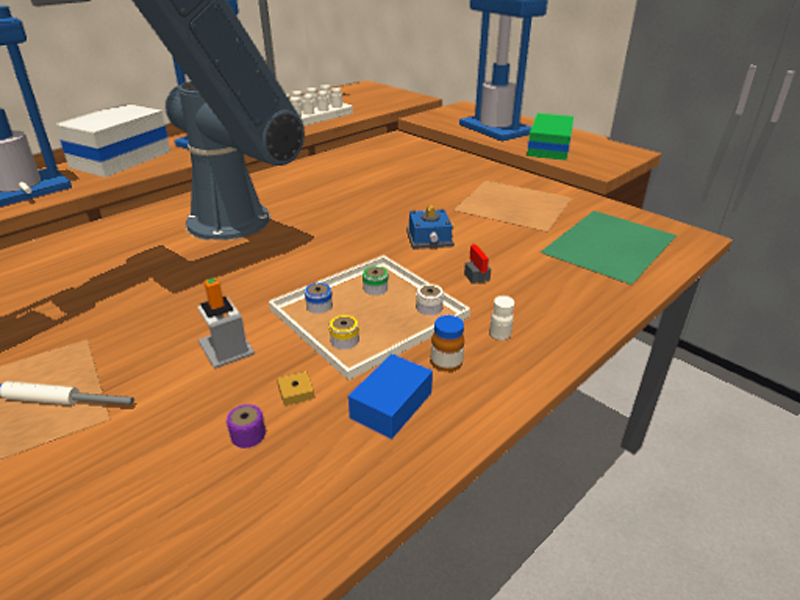

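The top view (800x600) shows the red handle at (245,303), the only red part with a hub. The pump is at (208,411), with a brass stem that looks off-centre because of parallax. The probe is at (540,402) in its stand at (530,398), and the reference block is at (517,299). The cells are white (337,299), yellow (440,321), green (350,369) and blue (419,387), with no red. The lookalikes are the purple cell (577,286) and the white pen (690,455), which I'll leave alone.

Run:
```python
from h import *
c=ld('top0')
s=.64
for n,u,v,z in [('handlebar',245,302,.066),('hub',255,308,.03),('bar e1',252,287,.066),('bar e2',237,320,.066),('stem',202,412,.085),('pumpL',172,410,.055),('pumpTop',208,376,.055),('pumpR',247,408,.055),('pumpBot',215,445,.0),('white',337,298,.045),('yellow',440,321,.045),('green',350,369,.045),('blue',419,387,.045),('ref',517,299,.02),('probe',541,403,.141),('trayTL',319,263,.02),('trayTR',473,278,.02),('trayBL',301,409,.02),('trayBR',459,424,.02)]:
    print(n,np.round(px2w(c,u*s,v*s,z),4))
a=c['color'][:,:,::-1]
A=cv2.resize(a[170:300,95:175],None,fx=4.6,fy=4.6,interpolation=cv2.INTER_CUBIC)
B=cv2.resize(a[170:300,310:390],None,fx=4.6,fy=4.6,interpolation=cv2.INTER_CUBIC)
cv2.imwrite('pics/crop0.png',np.hstack([A,B]));print(A.shape)
```

```text
handlebar [0.6235 0.2408 0.066 ]
hub [0.6173 0.2295 0.03  ]
bar e1 [0.6508 0.2297 0.066 ]
bar e2 [0.591  0.2534 0.066 ]
stem [0.4282 0.3013 0.085 ]
pumpL [0.4294 0.3618 0.055 ]
pumpTop [0.4908 0.3019 0.055 ]
pumpR [0.4364 0.2301 0.055 ]
pumpBot [0.3664 0.2958 0.    ]
white [0.6381 0.0793 0.045 ]
yellow [ 0.6016 -0.1081  0.045 ]
green [0.5105 0.0513 0.045 ]
blue [ 0.4819 -0.0732  0.045 ]
ref [ 0.649  -0.2507  0.02  ]
probe [ 0.4604 -0.2728  0.141 ]
trayTL [0.7057 0.1171 0.02  ]
trayTR [ 0.6858 -0.1689  0.02  ]
trayBL [0.4364 0.1391 0.02  ]
trayBR [ 0.4175 -0.1482  0.02  ]
(598, 368, 3)
```

View pics/crop0.png

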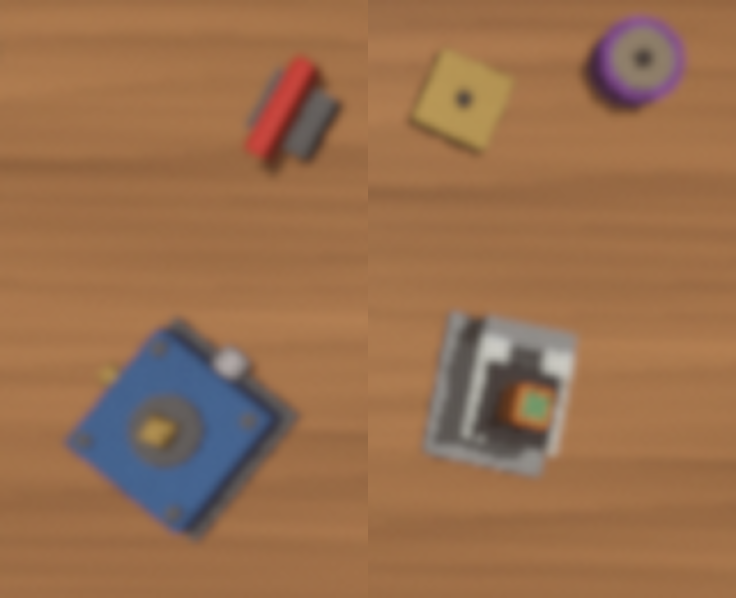

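Request:
play_rows(gripper=[-1,-1,-1,-1,-1,-1,-1,-1,-1,-1,-1,-1], delta_pos=[[5,-5,-6],[10,-11,-6],[15,-17,-6],[20,-23,-6],[26,-29,-6],[31,-35,-6],[36,-40,-6],[41,-46,-6],[46,-52,-6],[52,-58,-6],[57,-64,-6],[62.4,-69.3,-6]], turn=[[0,0,-0.18],[0,0,-0.36],[0,0,-0.54],[0,0,-0.72],[0,0,-0.9],[0,0,-1.08],[0,0,-1.26],[0,0,-1.44],[0,0,-1.62],[0,0,-1.8],[0,0,-1.98],[0,0,-2.16]])

```text
time: 1.6
position: [0.4918, 0.0636, 0.2823]
tool_rot: [0.339, 0.941, -0.0, -0.0]
ft_force: [0.8, -0.7, -0.1]
grip_width: 0.0869
grip_force: 0.0
```

Run:
```python
from h import *
st()
c=cam('wrist','w1');print(c['cx'],c['cy'],c['k1'],c['vfov'],np.round(-c['R'].T@c['t'],3))
for n,p in [('handle',[.621,.237,.066]),('stem',[.43,.3,.085])]: print(n,w2px(c,p))
cv2.imwrite('pics/w1b.png',cv2.resize(c['color'][:,:,::-1],(800,600),interpolation=cv2.INTER_CUBIC))
```

```text
t 1.6 p [0.4918 0.0636 0.2823] rot
 [[-0.77   0.638 -0.   ]
 [ 0.638  0.77  -0.   ]
 [-0.    -0.    -1.   ]]
q [-0.1   0.28  1.67 -0.    1.19 -0.98] F [ 0.8 -0.7 -0.1] w 0.08691130116297922
255.00204925391563 189.3955010943814 -0.042124231689144295 65.55187410374523 [0.435 0.111 0.445]
handle [421.1109228  155.73293806]
stem [386.78907061 -13.06479003]
```

View pics/w1b.png

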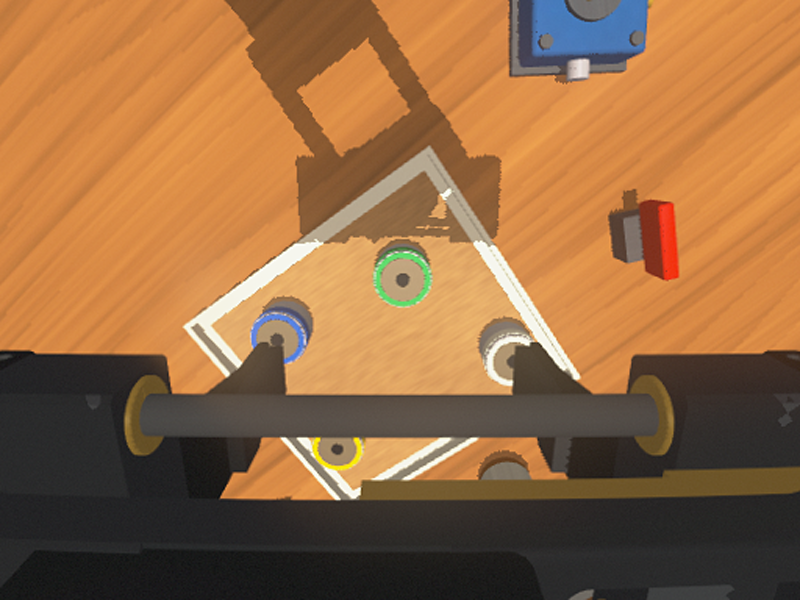

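The wrist view shows the handle bar at about (660,240) and the pump at the top right, around (590,10). Next I'll move to a viewpoint over both.

Request:
play_rows(gripper=[-1,-1,-1,-1,-1], delta_pos=[[1.5,6,0],[3,12,0],[4.5,19.2,0],[4.5,19.2,0],[4.5,19.2,0]], turn=[[0,0,-0.12],[0,0,-0.25],[0,0,-0.25],[0,0,-0.25],[0,0,-0.25]])

```text
time: 2.28
position: [0.5799, 0.2373, 0.2815]
tool_rot: [0.222, 0.975, -0.001, -0.001]
ft_force: [0.3, -0.3, 0.4]
grip_width: 0.0872
grip_force: 0.0
```

Run:
```python
from h import *
st()
c=cam('wrist','w2')
for n,p in [('handle',[.621,.237,.066]),('stem',[.43,.3,.085])]: print(n,w2px(c,p)*1.5625)
cv2.imwrite('pics/w2b.png',cv2.resize(c['color'][:,:,::-1],(800,600),interpolation=cv2.INTER_CUBIC))
```

```text
t 2.27 p [0.5799 0.2373 0.2815] rot
 [[-0.901  0.433 -0.002]
 [ 0.433  0.901 -0.001]
 [ 0.001 -0.002 -1.   ]]
q [ 0.21  0.47  1.36 -0.    1.31 -0.91] F [ 0.3 -0.3  0.4] w 0.08717542581656972
handle [419.70562665 300.14637638]
stem [386.89694298  34.47404121]
```

View pics/w2b.png

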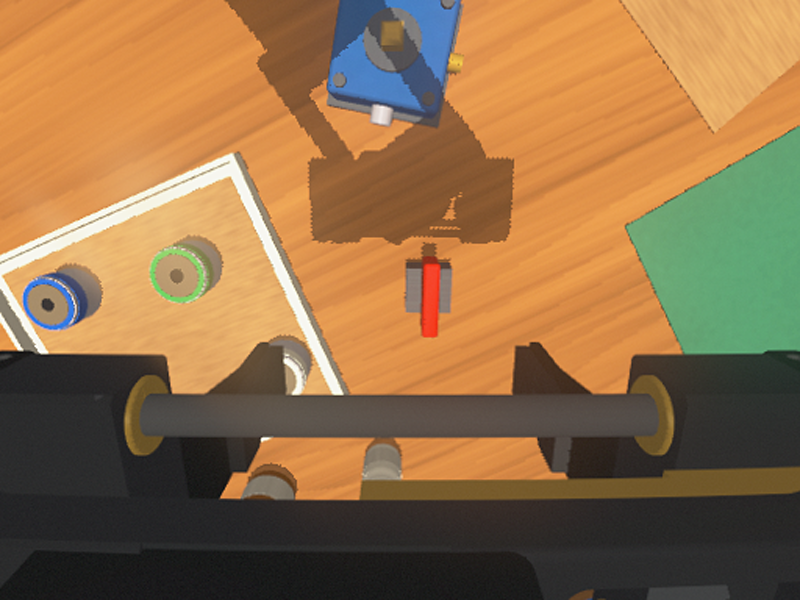

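The handle is centred at (430,298) with its bar lined up with the tool, and the stem is at (392,35). I'll take an enlarged crop of both to measure them.

Run:
```python
from h import *
c=ld('w2');a=c['color'][:,:,::-1]
A=cv2.resize(a[0:80,200:300],None,fx=6,fy=6,interpolation=cv2.INTER_CUBIC)[:, :400]
A=cv2.resize(a[0:80,205:300],(380*1,320),interpolation=cv2.INTER_CUBIC)
B=cv2.resize(a[150:230,240:300],None,fx=6,fy=6,interpolation=cv2.INTER_CUBIC)
A=cv2.resize(a[0:80,205:275],None,fx=6,fy=6,interpolation=cv2.INTER_CUBIC)
cv2.imwrite('pics/c2.png',np.hstack([A,B]));print(A.shape,B.shape)
```

```text
(480, 420, 3) (480, 360, 3)
```

View pics/c2.png

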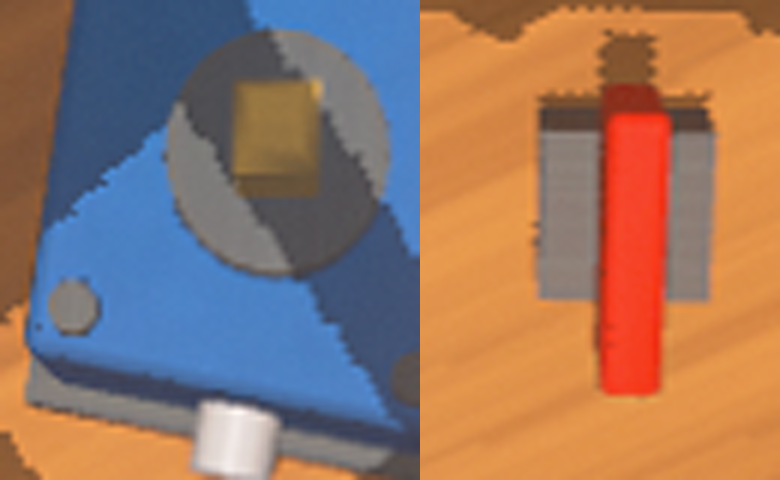

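Run:
```python
from h import *
c=ld('w2')
P=lambda x,y,z:px2w(c,240+(x-420)/6,150+y/6,z)
a=P(638,113,.066);b=P(629.5,394,.066);m=(a+b)/2;print(a,b,m,np.linalg.norm(a-b),np.linalg.norm(P(608,113,.066)-P(668,113,.066)))
yaw=np.arctan2(*(a-b)[1::-1]);print('baryaw',np.degrees(yaw))
h=P(625,215,.03);print('hub',h)
Q=lambda x,y,z:px2w(c,205+x/6,y/6,z)
print('collar',Q(278,142,.061),np.linalg.norm(Q(166,150,.061)-Q(390,150,.061)));print('stemtop',Q(278,128,.085))
e=Q(390,425,.055)-Q(45,350,.055);print('pump edge yaw',np.degrees(np.arctan2(e[1],e[0])))
delta([m[0],m[1],.25],yaw+np.pi/2)
```

```text
[0.59688821 0.25927404 0.066     ] [0.65485579 0.23064691 0.066     ] [0.625872   0.24496048 0.066     ] 0.0646510160474278 0.012952616475316913
baryaw 153.71766539718044
hub [0.62618839 0.24511093 0.03      ]
collar [0.42787771 0.30520699 0.061     ] 0.04367732077128033
stemtop [0.43110793 0.3039863  0.085     ]
pump edge yaw 52.599484256819885
[-3.81  2.79  3.17] ('turn tool z', np.float64(0.01))
```

Request:
play_rows(gripper=[-1,-1,-1,-1,-1,-1,-1,-1,0.2,1,1,1], delta_pos=[[-3.8,2.8,4],[-3.8,2.8,9],[-3.8,2.8,14],[-3.8,2.8,19],[-3.8,2.8,22],[-3.8,2.8,24.6],[-3.8,2.8,24.6],[-3.8,2.8,24.6],[-3.8,2.8,24.6],[-3.8,2.8,24.6],[-3.8,2.8,24.6],[-3.8,2.8,24.6]], turn=[[0,0,0.01],[0,0,0.01],[0,0,0.01],[0,0,0.01],[0,0,0.01],[0,0,0.01],[0,0,0.01],[0,0,0.01],[0,0,0.01],[0,0,0.01],[0,0,0.01],[0,0,0.01]], squeeze=40)

```text
time: 3.82
position: [0.6269, 0.2463, 0.0367]
tool_rot: [0.227, 0.974, 0.0, 0.0]
ft_force: [-0.9, -0.3, -0.5]
grip_width: 0.0545
grip_force: 0.0
```

Run:
```python
from h import *
st()
```

```text
t 3.83 p [0.6269 0.2463 0.0367] rot
 [[-0.897  0.443  0.   ]
 [ 0.443  0.897  0.   ]
 [-0.     0.    -1.   ]]
q [ 0.21  0.82  1.43 -0.    0.9  -0.9 ] F [-0.9 -0.3 -0.5] w 0.05450758270906898
```

Request:
play_rows(gripper=[1,1,1,1,1,1,1,1,1,1,1,1], delta_pos=[[0,0,0],[0,0,0],[0,0,0],[0,0,-2],[0,0,-5],[0,0,-10],[4,-1,-14],[9,-2,-16.3],[14.2,-3.5,-16.3],[14.2,-3.5,-16.3],[14.2,-3.5,-16.3],[14.2,-3.5,-16.3]], turn=[[0,0,0],[0,0,0],[0,0,0],[0,0,0],[0,0,0],[0,0,0],[0,0,0.1],[0,0,0.19],[0,0,0.19],[0,0,0.19],[0,0,0.19],[0,0,0.19]], squeeze=40)

```text
time: 5.32
position: [0.4857, 0.2777, 0.1999]
tool_rot: [0.319, 0.948, 0.001, 0.001]
ft_force: [0.1, 0.2, -0.4]
grip_width: 0.0135
grip_force: 40.0
```

Run:
```python
from h import *
st()
c=cam('wrist','w3')
print(w2px(c,[.43,.304,.085]))
a=c['color'][:,:,::-1]
cv2.imwrite('pics/w3b.png',cv2.resize(a[50:300,100:420],(800,600)if 0 else None,fx=2.4,fy=2.4,interpolation=cv2.INTER_CUBIC))
```

```text
t 5.33 p [0.4857 0.2777 0.1999] rot
 [[-0.796  0.605  0.002]
 [ 0.605  0.796  0.001]
 [-0.001  0.002 -1.   ]]
q [ 0.32  0.47  1.62 -0.    1.05 -0.6 ] F [ 0.1  0.2 -0.4] w 0.013498402113280152
[240.74786636 120.21285636]
```

View pics/w3b.png

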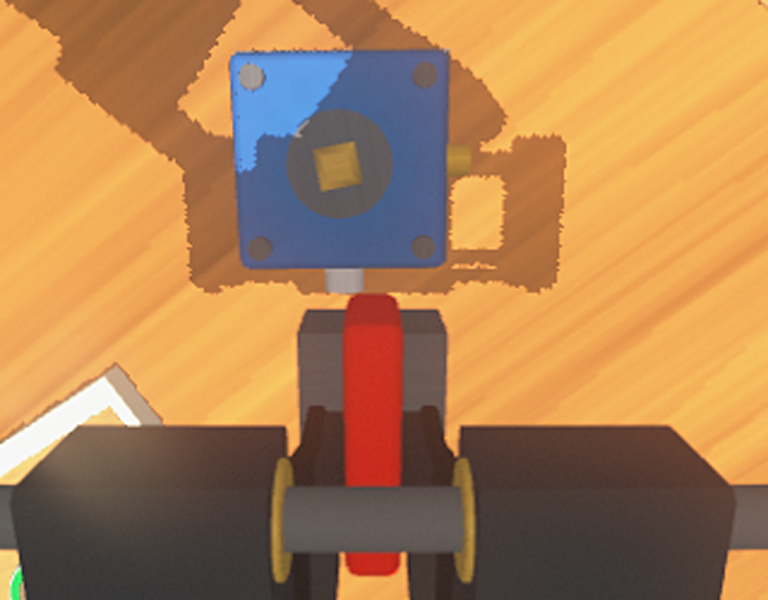

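The handle is held level, with its hub at about (372,370). The stem at (338,166) is turned about 10° from the pump block, so I'll zoom in on it.

Run:
```python
from h import *
c=ld('w3');a=c['color'][:,:,::-1]
b=a[90:150,205:275]; b=np.clip(b.astype(float)*1.7,0,255).astype('uint8')
cv2.imwrite('pics/c3.png',cv2.resize(b,None,fx=10,fy=10,interpolation=cv2.INTER_CUBIC))
```

```text
(no output)
```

View pics/c3.png

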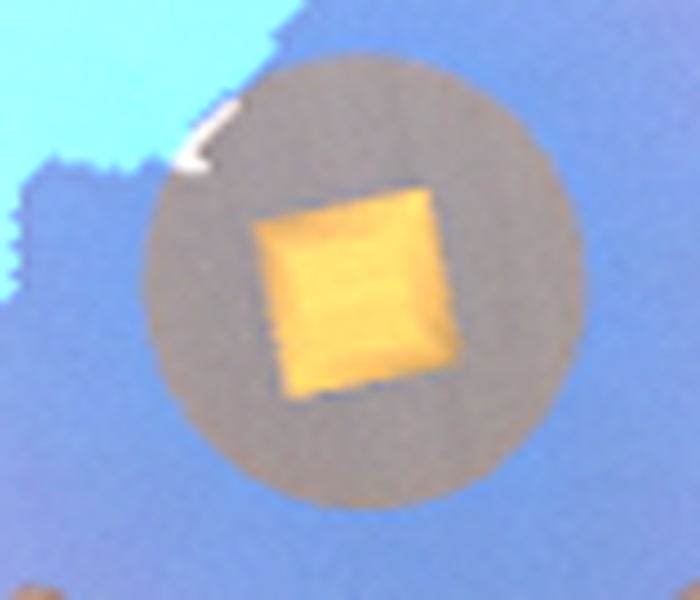

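Run:
```python
from h import *
c=ld('w3');o=robot.get_obs();R=Rn.from_quat(o['tool_rot']).as_matrix();p=o['position']
Q=lambda x,y,z:px2w(c,205+x/10,90+y/10,z)
C=[Q(*k,.079) for k in [(255,222),(430,188),(460,362),(290,400)]]
m=sum(C)/4;print('stem',m,[round(np.linalg.norm(C[i]-C[i-1])*1e3,1) for i in range(4)])
ys=[np.degrees(np.arctan2(*(C[(i+1)%4]-C[i])[1::-1]))%90 for i in range(4)];print('yaw',ys,np.mean(ys))
print('collar',Q(366,278,.061),'w',np.linalg.norm(Q(145,280,.061)-Q(587,280,.061)))
print('collar top/bot',Q(366,52,.061),Q(366,510,.055))
P=lambda x,y,z:px2w(c,100+x/2.4,50+y/2.4,z)
zt=p[2]-.0067
for k in [(300,338),(444,338)]:print('hub top corner tool frame',R.T@(P(*k,zt)-p))
for k in [(301,311),(445,311)]:print('hub bot corner',R.T@(P(*k,zt-.03)-p))
a=R[:,1];print('yaw_y',np.degrees(np.arctan2(a[1],a[0])))
```

```text
stem [0.42953791 0.30417491 0.079     ] [np.float64(16.5), np.float64(16.5), np.float64(16.0), np.float64(16.3)]
yaw [np.float64(63.35128306915185), np.float64(62.48460996139865), np.float64(65.093528456969), np.float64(63.00802033856718)] 63.48436045652167
collar [0.42898354 0.30452979 0.061     ] w 0.043651839365941025
collar top/bot [0.41206944 0.3176979  0.061     ] [0.44740147 0.28987058 0.055     ]
hub top corner tool frame [ 0.02469139 -0.01762686  0.00666341]
hub top corner tool frame [0.02464754 0.01798258 0.00669715]
hub bot corner [ 0.02407444 -0.02021633  0.03666148]
hub bot corner [0.02402762 0.02123681 0.03670075]
yaw_y 52.77568666366285
```

Run:
```python
from h import *
c=ld('w3');o=robot.get_obs();R=Rn.from_quat(o['tool_rot']).as_matrix();p=o['position']
a=c['color'].astype(int)
print('hub col', [(v,*a[v,232]) for v in range(176,196)])
print('bar col', [(v,*a[v,255]) for v in range(168,192)])
for off in(0,.003):
    W=lambda x,y,z:np.round(w2px(c,p+R@np.array([x+off,y,z])),1)
    print(off,'hub top edge',W(.021,-.015,.0067),'bot',W(.021,-.015,.0367),'bar low',W(.033,0,.0067),'bar top',W(.033,0,-.0293))
```

```text
hub col [(176, np.int64(244), np.int64(176), np.int64(91)), (177, np.int64(247), np.int64(175), np.int64(91)), (178, np.int64(224), np.int64(145), np.int64(84)), (179, np.int64(88), np.int64(71), np.int64(69)), (180, np.int64(98), np.int64(75), np.int64(69)), (181, np.int64(101), np.int64(78), np.int64(72)), (182, np.int64(101), np.int64(76), np.int64(70)), (183, np.int64(101), np.int64(76), np.int64(70)), (184, np.int64(102), np.int64(78), np.int64(69)), (185, np.int64(101), np.int64(78), np.int64(70)), (186, np.int64(100), np.int64(75), np.int64(69)), (187, np.int64(102), np.int64(77), np.int64(71)), (188, np.int64(101), np.int64(76), np.int64(69)), (189, np.int64(109), np.int64(88), np.int64(80)), (190, np.int64(110), np.int64(89), np.int64(80)), (191, np.int64(110), np.int64(88), np.int64(79)), (192, np.int64(109), np.int64(87), np.int64(79)), (193, np.int64(112), np.int64(90), np.int64(82)), (194, np.int64(113), np.int64(90), np.int64(84)), (195, np.int64(111), np.int64(88), np.int64(82))]
bar col [(168, np.int64(175), np.int64(113), np.int64(65)), (169, np.int64(176), np.int64(
[... 608 characters left out ...]
np.int64(39)), (182, np.int64(165), np.int64(50), np.int64(38)), (183, np.int64(165), np.int64(51), np.int64(40)), (184, np.int64(170), np.int64(50), np.int64(38)), (185, np.int64(182), np.int64(48), np.int64(37)), (186, np.int64(197), np.int64(50), np.int64(37)), (187, np.int64(199), np.int64(51), np.int64(36)), (188, np.int64(200), np.int64(51), np.int64(35)), (189, np.int64(200), np.int64(50), np.int64(34)), (190, np.int64(202), np.int64(49), np.int64(36)), (191, np.int64(204), np.int64(50), np.int64(38))]
0 hub top edge [229.6 196.8] bot [233.1 183.9] bar low [254.7 177.2] bar top [254.7 195.2]
0.003 hub top edge [229.5 191.9] bot [233.  179.7] bar low [254.7 172.2] bar top [254.7 189. ]
```

Request:
play_rows(gripper=[1,1,1,1,1,1], delta_pos=[[3,-0.6,0],[5.8,-1.3,1],[5.8,-1.3,4],[5.8,-1.3,6.6],[5.8,-1.3,6.6],[5.8,-1.3,6.6]], turn=[[0,0,-0.1],[0,0,-0.187],[0,0,-0.187],[0,0,-0.187],[0,0,-0.187],[0,0,-0.187]])

```text
time: 6.12
position: [0.4303, 0.3024, 0.1336]
tool_rot: [0.229, 0.973, -0.0, -0.0]
ft_force: [-0.8, 1.1, -2.6]
grip_width: 0.0133
grip_force: 40.0
```

Run:
```python
from h import *
st();delta([.432,.3025,.0977],np.radians(63.5))
c=cam('wrist','w4');a=c['color'][:,:,::-1]
cv2.imwrite('pics/w4.png',cv2.resize(a[90:310,130:390],None,fx=2.6,fy=2.6,interpolation=cv2.INTER_CUBIC))
```

```text
t 6.12 p [0.4303 0.3024 0.1336] rot
 [[-0.895  0.446 -0.001]
 [ 0.446  0.895 -0.   ]
 [ 0.001 -0.    -1.   ]]
q [ 0.4   0.53  1.76  0.    0.85 -0.71] F [-0.8  1.1 -2.6] w 0.013265715074274521
[-0.15  0.09  3.59] ('turn tool z', np.float64(0.0))
```

View pics/w4.png

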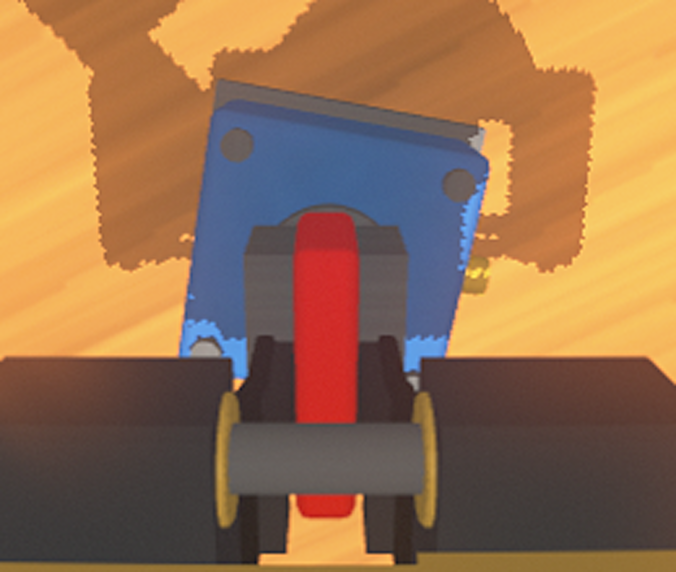

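The handle is centred over the collar: the arc centre is at x≈329 and the bar at x≈326. I'll lower it gently.

Request:
play_rows(gripper=[1,1,1,1], delta_pos=[[-0.1,0,0.5],[-0.1,0,1.0],[-0.1,0,1.4],[-0.1,0,1.7]], turn=[[0,0,0],[0,0,0],[0,0,0],[0,0,0]])

```text
time: 6.68
position: [0.4304, 0.3026, 0.1184]
tool_rot: [0.229, 0.973, 0.0, -0.0]
ft_force: [-9.9, 0.6, 32.5]
grip_width: 0.0133
grip_force: 40.1
```

Request:
play_rows(gripper=[1,1,1,1,1], delta_pos=[[0,0,-0.5],[0.25,-0.07,-0.5],[0.25,-0.07,-0.3],[0.25,-0.07,-0.1],[0.25,-0.07,0]], turn=[[0,0,0],[0,0,0],[0,0,0],[0,0,0],[0,0,0]])

```text
time: 7.3
position: [0.4294, 0.3029, 0.1184]
tool_rot: [0.229, 0.973, 0.001, 0.001]
ft_force: [-4.1, -0.1, 20.4]
grip_width: 0.0135
grip_force: 40.0
```

Request:
play_rows(gripper=[1,1,1,1,1,1], delta_pos=[[0,0,-0.5],[0.2,-0.08,-0.5],[0.2,-0.08,-0.5],[0.2,-0.08,-0.2],[0.2,-0.08,-0.1],[0.2,-0.08,0]], turn=[[0,0,0],[0,0,0],[0,0,0],[0,0,0],[0,0,0],[0,0,0]])

```text
time: 8.05
position: [0.4274, 0.3036, 0.1184]
tool_rot: [0.229, 0.973, 0.001, 0.001]
ft_force: [-1.7, 2.1, 19.2]
grip_width: 0.0134
grip_force: 40.0
```

Run:
```python
from h import *
st()
c=cam('wrist','w5');a=c['color'][:,:,::-1]
s=cam('scene','s5');b=s['color'][:,:,::-1]
u,v=map(int,w2px(s,[.43,.304,.09]));print(u,v)
A=cv2.resize(a[110:230,190:310],(400,400),interpolation=cv2.INTER_CUBIC)
B=cv2.resize(b[v-30:v+30,u-30:u+30],(400,400),interpolation=cv2.INTER_CUBIC)
cv2.imwrite('pics/p5.png',np.hstack([A,B]))
```

```text
t 8.05 p [0.4274 0.3036 0.1184] rot
 [[-0.895  0.446  0.003]
 [ 0.446  0.895  0.002]
 [-0.002  0.003 -1.   ]]
q [ 0.4   0.55  1.78  0.    0.81 -0.71] F [-1.7  2.1 19.2] w 0.013368654156084226
275 130
```

View pics/p5.png

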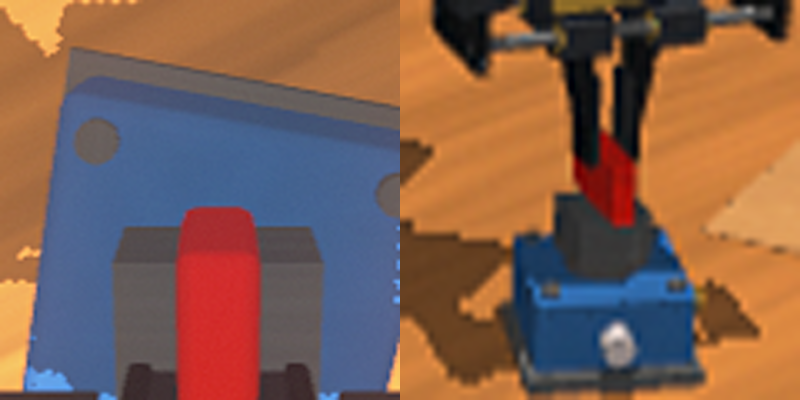

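Run:
```python
from h import *
s=ld('s5');c=ld('w5');o=robot.get_obs();R=Rn.from_quat(o['tool_rot']).as_matrix();p=o['position']
def corners(z,ctr):
    return np.array([w2px(s,np.array([*ctr,z])+ R[:,0]*sx*.021+R[:,1]*sy*.021) for sx in(1,-1) for sy in(1,-1)])
for z in(.061,.0817):
    for nm,ctr in(('stem',(.4295,.304)),):
        print(z,'bottom',((corners(z,ctr)-[245,100])/.15+[400,0]).round(),'\n top',((corners(z+.03,ctr)-[245,100])/.15+[400,0]).round())
for dz in(.0,.01,.02):
    for x in (0,.004): print(dz,x,[((w2px(c,p+R@np.array([x+.021,y,z-dz]))-[190,110])/.3).round() for z in(.0067,.0367) for y in(-.021,.021)])
```

```text
0.061 bottom [[625. 228.]
 [555. 237.]
 [652. 258.]
 [581. 268.]] 
 top [[627. 179.]
 [556. 188.]
 [654. 209.]
 [582. 218.]]
0.0817 bottom [[626. 194.]
 [556. 203.]
 [654. 224.]
 [582. 234.]] 
 top [[628. 144.]
 [557. 153.]
 [656. 174.]
 [583. 183.]]
0.0 0 [array([100., 290.]), array([335., 290.]), array([116., 247.]), array([318., 247.])]
0.0 0.004 [array([ 99., 268.]), array([336., 268.]), array([116., 228.]), array([319., 228.])]
0.01 0 [array([ 93., 307.]), array([342., 307.]), array([111., 260.]), array([323., 260.])]
0.01 0.004 [array([ 92., 285.]), array([342., 285.]), array([111., 240.]), array([324., 240.])]
0.02 0 [array([ 86., 327.]), array([349., 327.]), array([106., 274.]), array([329., 274.])]
0.02 0.004 [array([ 85., 303.]), array([350., 303.]), array([105., 254.]), array([329., 253.])]
```

Run:
```python
from h import *
s=ld('s5');o=robot.get_obs();R=Rn.from_quat(o['tool_rot']).as_matrix();p=o['position']
f=lambda X:((w2px(s,X)-[245,100])/.15+[400,0]).round()
print('tcp',f(p))
for zb in(.061,.0817):
    print(zb,'bar ends top',[f(np.array([.4295,.304,zb+.066])+R[:,0]*k) for k in(-.033,.033)],'bot',[f(np.array([.4295,.304,zb+.03])+R[:,0]*k) for k in(-.033,.033)])
print('pump top corner check', [f([.4295+.0695*np.cos(a),.304+.0695*np.sin(a),.055]) for a in np.radians(52.6+45+np.array([0,90,180,270]))])
```

```text
tcp [603. 151.]
0.061 bar ends top [array([629., 160.]), array([586., 115.])] bot [array([626., 222.]), array([584., 175.])]
0.0817 bar ends top [array([631., 124.]), array([588.,  80.])] bot [array([628., 187.]), array([586., 141.])]
pump top corner check [array([673., 217.]), array([504., 224.]), array([528., 301.]), array([707., 292.])]
```

The scene crop matches the handle at seat height: the bar's lower end projects to (626,222) and I see it at about (625,225). So the bar has slipped in the grip and the hub is already home. I'll regrip lower.

Request:
play_rows(gripper=[-0.2,-0.2,-0.2,-0.2,-0.2,-0.2,1,1,1,1,1,1], delta_pos=[[0,0,0],[0,0,0],[0,0,0],[0,0,0.8],[0,0,1.6],[0,0,1.7],[0,0,1.7],[0,0,1.7],[0,0,1.7],[0,0,1.7],[0,0,1.7],[0,0,1.7]], turn=[[0,0,0],[0,0,0],[0,0,0],[0,0,0],[0,0,0],[0,0,0],[0,0,0],[0,0,0],[0,0,0],[0,0,0],[0,0,0],[0,0,0]], squeeze=60)

```text
time: 9.65
position: [0.4271, 0.3034, 0.0998]
tool_rot: [0.229, 0.973, 0.001, 0.001]
ft_force: [-0.1, 3.0, -0.0]
grip_width: 0.0134
grip_force: 59.9
```

Run:
```python
from h import *
st()
```

```text
t 9.65 p [0.4271 0.3034 0.0998] rot
 [[-0.895  0.446  0.002]
 [ 0.446  0.895  0.002]
 [-0.001  0.002 -1.   ]]
q [ 0.4   0.58  1.8   0.    0.76 -0.71] F [-0.1  3.  -0. ] w 0.013440029419442046
```

Request:
play_rows(gripper=[1,1,1,1,1,1], delta_pos=[[0,0,0],[-0.03,0,0],[-0.06,0,0],[-0.08,0,0],[-0.1,0,0],[-0.1,0,0]], turn=[[0,0,-0.12],[0,0,-0.25],[0,0,-0.38],[0,0,-0.51],[0,0,-0.65],[0,0,-0.65]])

```text
time: 10.4
position: [0.4282, 0.3039, 0.0998]
tool_rot: [-0.094, 0.996, 0.002, 0.002]
ft_force: [0.7, 5.6, 0.3]
grip_width: 0.0136
grip_force: 59.9
```

Run:
```python
from h import *
o=st();print(o['moment'])
```

```text
t 10.4 p [0.4282 0.3039 0.0998] rot
 [[-0.982 -0.186  0.003]
 [-0.186  0.982  0.003]
 [-0.003  0.003 -1.   ]]
q [ 0.4   0.58  1.79  0.    0.76 -1.36] F [0.7 5.6 0.3] w 0.013635786054322056
[ 1.27163074 -0.2957855   0.00307557]
```

Request:
play_rows(gripper=[1,1,1,1,1,1,1], delta_pos=[[0,0.02,0],[-0.02,0.03,0],[-0.04,0.03,0],[-0.05,0.03,0],[-0.05,0.03,0],[-0.05,0.03,0],[-0.05,0.03,0]], turn=[[0,0,-0.14],[0,0,-0.28],[0,0,-0.42],[0,0,-0.56],[0,0,-0.66],[0,0,-0.72],[0,0,-0.72]])

```text
time: 11.28
position: [0.4283, 0.3041, 0.0998]
tool_rot: [-0.437, 0.9, 0.001, 0.002]
ft_force: [-0.3, 5.3, -0.4]
grip_width: 0.0139
grip_force: 60.2
```

Run:
```python
from h import *
o=st();print(o['moment'])
a=Rn.from_quat(o['tool_rot']).as_matrix()[:,1];print(np.degrees(np.arctan2(a[1],a[0])))
```

```text
t 11.28 p [0.4283 0.3041 0.0998] rot
 [[-0.619 -0.786  0.002]
 [-0.786  0.619  0.004]
 [-0.004  0.001 -1.   ]]
q [ 0.4   0.58  1.79  0.    0.77 -2.07] F [-0.3  5.3 -0.4] w 0.013947928939001418
[ 1.28469091 -0.10497145 -0.66843176]
141.7733741215981
```

Request:
play_rows(gripper=[0.4,-0.5,-1,-1,-1,-1,-1,-1,-1,-1,-1,-1], delta_pos=[[0,0,0],[0,0,0],[0,0,0],[0,0,0],[0,0,-2],[0,0,-6],[0,0,-12],[0,0,-15],[0,0,-15],[0,0,-15],[0,0,-15],[0,0,-15]], turn=[[0,0,0],[0,0,0],[0,0,0],[0,0,0],[0,0,0],[0,0,0],[0,0,0],[0,0,0.18],[0,0,0.36],[0,0,0.54],[0,0,0.72],[0,0,0.72]], squeeze=60)

```text
time: 12.78
position: [0.4273, 0.3023, 0.2494]
tool_rot: [-0.095, 0.995, -0.0, -0.0]
ft_force: [-1.3, 0.5, -0.1]
grip_width: 0.0869
grip_force: 0.0
```

Run:
```python
from h import *
st();delta([.52,-.283,.25],np.radians(80))
s=cam('scene','s6');c=cam('wrist','w6')
f=lambda X:w2px(s,X).round().tolist()
print(f([.4295,.304,.127]),w2px(c,[.4295,.304,.127]))
b=s['color'][:,:,::-1];cv2.imwrite('pics/s6.png',b)
B=cv2.resize(b[95:160,245:310],(400,400),interpolation=cv2.INTER_CUBIC)
A=cv2.resize(c['color'][60:260,160:360,::-1],(400,400),interpolation=cv2.INTER_CUBIC)
cv2.imwrite('pics/p6.png',np.hstack([A,B]))
```

```text
t 12.78 p [0.4273 0.3023 0.2494] rot
 [[-0.982 -0.189 -0.   ]
 [-0.189  0.982 -0.   ]
 [ 0.    -0.    -1.   ]]
q [ 0.4   0.36  1.65 -0.    1.13 -1.36] F [-1.3  0.5 -0.1] w 0.08694504929128191
[ 1.970e+00 -5.923e+01 -4.000e-02] ('turn tool z', np.float64(0.365))
[276.0, 121.0] [256.99381436 185.00188838]
```

View pics/p6.png

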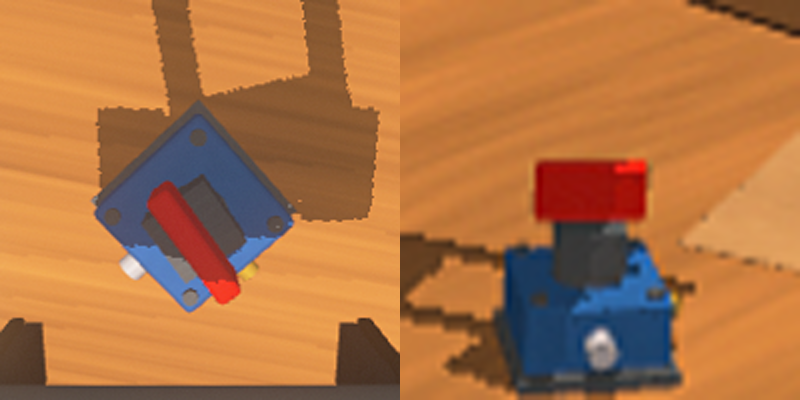

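The handle is home and turned, with the bar from (160,190) to (230,295) in the left panel and upright in the right. On to the probe.

Request:
play_rows(gripper=[-1,-1,-1,-1,-1,-1,-1,-1,-1,-1,-1,-1], delta_pos=[[0,-5.5,0],[0.4,-11.5,0],[0.8,-17.5,0],[1,-23.5,0],[1.2,-29.5,0],[1.4,-35.5,0],[1.6,-41.5,0],[1.8,-47.5,0],[2,-53.5,0],[2,-59.2,0],[2,-59.2,0],[2,-59.2,0]], turn=[[0,0,0.04],[0,0,0.08],[0,0,0.12],[0,0,0.16],[0,0,0.2],[0,0,0.24],[0,0,0.28],[0,0,0.32],[0,0,0.36],[0,0,0.365],[0,0,0.365],[0,0,0.365]])

```text
time: 14.38
position: [0.5179, -0.2821, 0.2488]
tool_rot: [0.088, 0.996, 0.001, -0.001]
ft_force: [-0.1, -0.6, 0.1]
grip_width: 0.0871
grip_force: 0.0
```

Run:
```python
from h import *
st()
c=cam('wrist','w7');t=cam('top','t7')
print(w2px(c,[.46,-.273,.141]))
a=c['color'][:,:,::-1]
cv2.imwrite('pics/w7.png',cv2.resize(a[40:270,120:410],None,fx=2.6,fy=2.6,interpolation=cv2.INTER_CUBIC))
```

```text
t 14.38 p [ 0.5179 -0.2821  0.2488] rot
 [[-0.985  0.175 -0.001]
 [ 0.175  0.985  0.002]
 [ 0.002  0.002 -1.   ]]
q [-0.69  0.45  1.49  0.    1.2  -2.08] F [-0.1 -0.6  0.1] w 0.08713681258152542
[253.8374468  122.89293462]
```

View pics/w7.png

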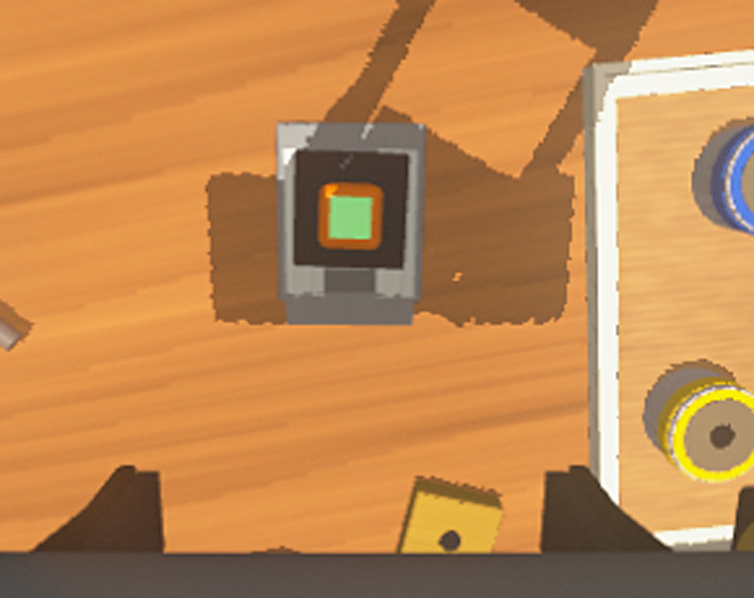

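Run:
```python
from h import *
c=ld('w7')
P=lambda x,y,z:px2w(c,120+x/2.6,40+y/2.6,z)
print('grip top',P(351,216,.141),'flange',P(352,209,.091))
F=[P(295,150,.091),P(412,150,.091),P(407,269,.091),P(294,266,.091)]
print([np.linalg.norm(F[i]-F[i-1]) for i in range(4)],[np.degrees(np.arctan2(*(F[(i+1)%4]-F[i])[1::-1]))%90 for i in range(4)])
print(np.linalg.norm(P(320,216,.141)-P(382,216,.141)))
delta([*((P(351,216,.141)+P(352,209,.091))/2)[:2],.1],np.radians(80))
# cells
print('yellow',P(722,436,.045),'ref',P(450,540,.02))
```

```text
grip top [ 0.46034044 -0.27200978  0.141     ] flange [ 0.4604852  -0.27152285  0.091     ]
[np.float64(0.04600190308194643), np.float64(0.04648752701950302), np.float64(0.04725033583243849), np.float64(0.04663209831300732)] [np.float64(79.87431314684412), np.float64(78.50318083426231), np.float64(78.33567912704757), np.float64(78.30678528338021)]
0.021227800809491375
[ 5.82 -0.11 14.93] ('turn tool z', np.float64(-0.0))
yellow [ 0.60532535 -0.10692622  0.045     ] ref [ 0.65074733 -0.24970429  0.02      ]
```

Request:
play_rows(gripper=[-1,-1,-1,-1,-1,-1,-1,-1,-1], delta_pos=[[3,-0.1,0],[5.8,-0.1,0],[5.8,-0.1,2],[5.8,-0.1,5],[5.8,-0.1,8.5],[5.8,-0.1,12],[5.8,-0.1,14],[5.8,-0.1,14.9],[5.8,-0.1,14.9]], turn=[[0,0,0.02],[0,0,0.02],[0,0,0.02],[0,0,0.02],[0,0,0.02],[0,0,0.02],[0,0,0.02],[0,0,0.02],[0,0,0.02]])

```text
time: 15.6
position: [0.4614, -0.2726, 0.1005]
tool_rot: [0.098, 0.995, 0.0, -0.0]
ft_force: [0.4, 0.5, 0.1]
grip_width: 0.0868
grip_force: 0.0
```

Request:
play_rows(gripper=[0,0.5,1,1,1,1,1,1,1,1], delta_pos=[[0,0,0],[0,0,0],[0,0,0],[0,0,0],[0,0,0],[0,0,0],[0,0,0],[0,0,0],[0,0,0],[0,0,0]], turn=[[0,0,0],[0,0,0],[0,0,0],[0,0,0],[0,0,0],[0,0,0],[0,0,0],[0,0,0],[0,0,0],[0,0,0]], squeeze=40)

```text
time: 16.85
position: [0.4613, -0.2734, 0.1004]
tool_rot: [0.098, 0.995, 0.0, -0.0]
ft_force: [-0.0, -0.0, 0.0]
grip_width: 0.0219
grip_force: 40.0
```

Run:
```python
from h import *
st()
```

```text
t 16.85 p [ 0.4613 -0.2734  0.1004] rot
 [[-0.981  0.196 -0.   ]
 [ 0.196  0.981  0.   ]
 [ 0.     0.    -1.   ]]
q [-0.74  0.59  1.76  0.    0.79 -2.12] F [-0. -0.  0.] w 0.021903999612623987
```

Request:
play_rows(gripper=[1,1,1,1,1,1,1,1,1,1,1], delta_pos=[[0,0,-1],[0,0,-3],[0,0,-6],[0,0,-10],[-5,1.2,-10],[-10,2.4,-10],[-15,3.6,-10],[-20,5,-10],[-24,6,-10],[-24,6,-10],[-24,6,-10]], turn=[[0,0,0],[0,0,0],[0,0,0],[0,0,0],[0,0,0],[0,0,0],[0,0,0],[0,0,0],[0,0,0],[0,0,0],[0,0,0]])

```text
time: 18.23
position: [0.7074, -0.2613, 0.2001]
tool_rot: [0.098, 0.995, 0.0, -0.001]
ft_force: [-0.4, -0.1, -2.3]
grip_width: 0.0217
grip_force: 40.0
```

```bash
cat >> h.py <<'E'
def dots(c,z,lo=40,hi=260):
    "round dark blobs with a brighter surround, as world points at height z"
    g=cv2.cvtColor(c['color'],cv2.COLOR_RGB2GRAY);out=[]
    for th in(50,60,70,80,90):
        n,l,s,ce=cv2.connectedComponentsWithStats((g<th).astype('uint8'))
        for i in range(1,n):
            x,y,w,h,a=s[i]
            if lo<a<hi and .7<w/h<1.4 and a/(w*h)>.65 and x>2 and y>2:
                if all(np.hypot(*(ce[i]-o[0]))>4 for o in out): out.append((ce[i],a))
    for p,a in out: print(p.round(1),a,px2w(c,*p,z).round(4))
    return out
E
python3 - <<'E'
from h import *
st();c=cam('wrist','w8');print(w2px(c,[.65,-.2505,.02]));dots(c,.02)
o=robot.get_obs();R=Rn.from_quat(o['tool_rot']).as_matrix();p=o['position']
print('tip px',w2px(c,p+R@[0.001,0,.0754]))
cv2.imwrite('pics/w8.png',cv2.resize(c['color'][:,:,::-1],(768,576)))
E
```

```text
t 18.23 p [ 0.7074 -0.2613  0.2001] rot
 [[-0.981  0.195 -0.002]
 [ 0.195  0.981  0.001]
 [ 0.002  0.    -1.   ]]
q [-0.5   0.73  1.08 -0.    1.33 -1.88] F [-0.4 -0.1 -2.3] w 0.021667306747127833
[254.70428748 119.43975167]
[255.  119.4] 75 [ 0.65   -0.2501  0.02  ]
tip px [255.15943323 195.16896891]
```

View pics/w8.png

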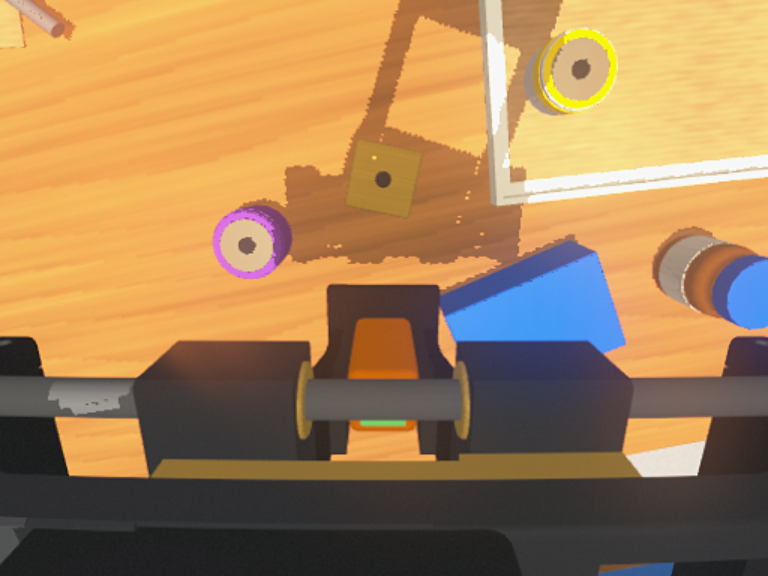

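The reference dot is at (383,179), detected at (0.650, -0.250). The probe is held upright, with its flange edge at row 285.

Run:
```python
from h import *
c=ld('w8');o=robot.get_obs();R=Rn.from_quat(o['tool_rot']).as_matrix();p=o['position']
for x in(0,.0012):print([w2px(c,p+R@np.array([x+.023,y,z])).round(1) for z in(.0154,.0094) for y in(-.023,.023)])
g=cv2.cvtColor(c['color'],cv2.COLOR_RGB2GRAY);print(g[184:200,255],g[192,205:305:1][:25],g[192,275:305])
delta([.650-.0012*R[0,0],-.2501-.0012*R[1,0],.100])
```

```text
[array([218.3, 189.6]), array([292.3, 189.5]), array([217.1, 192.3]), array([293.5, 192.3])]
[array([218.2, 187.7]), array([292.3, 187.7]), array([217. , 190.4]), array([293.5, 190.4])]
[179 182 185 188 186 152  49  58  62  61  63  62  62  62  60  60] [173 171 172 176 181 183 184 182 181 181 181 184 154  70  62  66  66  66
  65  65  66  64  65  64  65] [ 64  59  61  61  60  59  61  61  61  61  60  59  62  61  63  60  54  94
 170 188 187 188 161 117 117 117 119 119 111 102]
[ 5.69 -0.   10.04]
```

Request:
play_rows(gripper=[1,1,1,1,1,1,1,1], delta_pos=[[3,0,0],[5.8,0,3],[5.8,0,7],[5.8,0,9.5],[5.8,0,10.2],[5.8,0,10.6],[5.8,0,10.8],[5.8,0,10.8]], turn=[[0,0,0],[0,0,0],[0,0,0],[0,0,0],[0,0,0],[0,0,0],[0,0,0],[0,0,0]])

```text
time: 19.27
position: [0.6519, -0.2507, 0.0937]
tool_rot: [0.098, 0.995, -0.001, 0.001]
ft_force: [-1.5, 0.2, 0.2]
grip_width: 0.0214
grip_force: 40.0
```

Request:
play_rows(gripper=[1,1,1,1,1,1,1], delta_pos=[[0,0,0],[0,0,0],[0,0,0],[0,0,0],[0,0,0],[0,0,0],[0,0,0]], turn=[[0,0,0],[0,0,0],[0,0,0],[0,0,0],[0,0,0],[0,0,0],[0,0,0]])

```text
time: 20.15
position: [0.6518, -0.2505, 0.0926]
tool_rot: [0.098, 0.995, -0.0, 0.0]
ft_force: [-0.1, -2.2, 0.8]
grip_width: 0.0216
grip_force: 40.0
```

Run:
```python
from h import *
st();c=cam('wrist','w9');dots(c,.02);dots(c,.045)
for n,z in [('y',[.6053,-.107,.045]),('w',[.638,.079,.045])]:print(w2px(c,z))
```

```text
t 20.15 p [ 0.6518 -0.2505  0.0926] rot
 [[-0.981  0.196  0.001]
 [ 0.196  0.981 -0.   ]
 [-0.001 -0.    -1.   ]]
q [-0.53  0.77  1.33 -0.    1.04 -1.9 ] F [-0.1 -2.2  0.8] w 0.02155053876592241
[445.20960631 106.61822946]
[677.42850298 108.13567665]
```

Request:
play_rows(gripper=[1,1,1,1,1,1,1], delta_pos=[[0,0,0.15],[0,0,0.15],[0,0,0.15],[0,0,0.15],[0,0,0.15],[0,0,0.15],[0,0,0.15]], turn=[[0,0,0],[0,0,0],[0,0,0],[0,0,0],[0,0,0],[0,0,0],[0,0,0]])

```text
time: 21.08
position: [0.6518, -0.2504, 0.0911]
tool_rot: [0.098, 0.995, -0.0, 0.0]
ft_force: [0.6, -1.6, 1.5]
grip_width: 0.0219
grip_force: 40.0
```

Run:
```python
from h import *
f=[];print(robot.get_obs()['position'],robot.get_obs()['ft_force'])
for _ in range(4):
    robot.camera('wrist');f.append(robot.get_obs()['ft_force'])
print(np.round(f,1));delta([.638+.059,.079-.0118,.2])
```

```text
[ 0.65175754 -0.25036324  0.09106653] [ 0.6268558  -1.61376153  1.47305278]
[[ 0.2 -2.   3. ]
 [ 0.1 -1.8  2.3]
 [ 0.7 -1.5  2. ]
 [ 0.9 -1.4  2.5]]
[  1.76  32.02 -10.9 ]
```

Request:
play_rows(gripper=[1,1,1,1,1,1,1,1,1,1,1], delta_pos=[[0,0,-1],[0,0,-4],[0,1,-9],[0.5,6,-10.9],[0.8,12,-10.9],[1.2,18,-10.9],[1.6,24,-10.9],[1.8,29,-10.9],[1.8,32,-10.9],[1.8,32,-10.9],[1.8,32,-10.9]], turn=[[0,0,0],[0,0,0],[0,0,0],[0,0,0],[0,0,0],[0,0,0],[0,0,0],[0,0,0],[0,0,0],[0,0,0],[0,0,0]])

```text
time: 22.65
position: [0.6955, 0.0668, 0.1994]
tool_rot: [0.098, 0.995, -0.0, -0.001]
ft_force: [-1.3, 1.2, -0.8]
grip_width: 0.0216
grip_force: 40.0
```

Run:
```python
from h import *
st();c=cam('wrist','w10');print(w2px(c,[.638,.079,.045]),w2px(c,[.605,-.107,.045]),w2px(c,[.511,.051,.045]));d=dots(c,.045)
hsv=cv2.cvtColor(c['color'],cv2.COLOR_RGB2HSV)
```

```text
t 22.65 p [0.6955 0.0668 0.1994] rot
 [[-0.981  0.195 -0.002]
 [ 0.195  0.981 -0.   ]
 [ 0.002 -0.001 -1.   ]]
q [-0.06  0.65  1.25 -0.    1.24 -1.44] F [-1.3  1.2 -0.8] w 0.02157956805754383
[256.10518083 120.31759517] [ 78.04630588 125.32178079] [201.07499566  -7.00152124]
[257.5 120.7] 87 [0.6387 0.0803 0.045 ]
```

Request:
play_rows(gripper=[1,1,1,1,1,1,1,1,1,1,1,1], delta_pos=[[3,0.1,0],[5.9,0.2,2],[5.9,0.2,5.5],[5.9,0.2,7.3],[5.9,0.2,8],[5.9,0.2,8.25],[5.9,0.2,8.25],[5.9,0.2,8.25],[5.9,0.2,8.25],[5.9,0.2,8.25],[5.9,0.2,8.25],[5.9,0.2,8.25]], turn=[[0,0,0],[0,0,0],[0,0,0],[0,0,0],[0,0,0],[0,0,0],[0,0,0],[0,0,0],[0,0,0],[0,0,0],[0,0,0],[0,0,0]])

```text
time: 24.2
position: [0.6396, 0.0805, 0.1177]
tool_rot: [0.098, 0.995, -0.0, 0.001]
ft_force: [0.5, -0.8, 1.4]
grip_width: 0.0217
grip_force: 40.0
```

Request:
play_rows(gripper=[1,1,1,1], delta_pos=[[0,0,0],[0,0,0],[0,0,0],[0,0,0]], turn=[[0,0,0],[0,0,0],[0,0,0],[0,0,0]])

```text
time: 24.7
position: [0.6394, 0.0807, 0.1176]
tool_rot: [0.098, 0.995, 0.0, 0.0]
ft_force: [1.4, -0.1, 1.3]
grip_width: 0.0216
grip_force: 40.0
```

Run:
```python
from h import *
f=[]
for _ in range(4):
    robot.camera('wrist');f.append(robot.get_obs()['ft_force'])
print(robot.get_obs()['position'],np.mean(f,0));delta([.605+.059,-.107-.0118,.2])
```

```text
[0.63923424 0.08072433 0.1175405 ] [ 1.65391985 -0.52988414  1.26822421]
[ -6.33 -19.08  -8.25]
```

Request:
play_rows(gripper=[1,1,1,1,1,1,1,1,1], delta_pos=[[0,0,-1],[0,0,-4],[-1.5,-3,-8.2],[-3,-8,-8.2],[-5,-14,-8.2],[-6.3,-19,-8.2],[-6.3,-19,-8.2],[-6.3,-19,-8.2],[-6.3,-19,-8.2]], turn=[[0,0,0],[0,0,0],[0,0,0],[0,0,0],[0,0,0],[0,0,0],[0,0,0],[0,0,0],[0,0,0]])

```text
time: 26.02
position: [0.663, -0.1162, 0.1993]
tool_rot: [0.097, 0.995, 0.0, -0.001]
ft_force: [0.0, 0.3, -1.4]
grip_width: 0.0215
grip_force: 40.0
```

Run:
```python
from h import *
st();c=cam('wrist','w11');print(w2px(c,[.605,-.107,.045]));d=dots(c,.045)
for p,a in d: delta([*px2w(c,*p,.045)[:2],.1168])
```

```text
t 26.02 p [ 0.663  -0.1162  0.1993] rot
 [[-0.981  0.194 -0.001]
 [ 0.194  0.981  0.001]
 [ 0.002  0.001 -1.   ]]
q [-0.34  0.62  1.32  0.    1.2  -1.72] F [ 0.   0.3 -1.4] w 0.02146395897800203
[253.09305181 120.1925278 ]
[ 56.6 224. ] 65 [ 0.6748 -0.3549  0.045 ]
[251.6 119.4] 81 [ 0.6039 -0.1084  0.045 ]
[ -5.76 -23.19   8.24]
[ 5.96 -0.38  8.26]
```

Request:
play_rows(gripper=[1,1,1,1,1,1,1,1,1,1,1,1], delta_pos=[[3,-0.2,0],[6,-0.4,2],[6,-0.4,5.5],[6,-0.4,7.3],[6,-0.4,8],[6,-0.4,8.25],[6,-0.4,8.25],[6,-0.4,8.25],[6,-0.4,8.25],[6,-0.4,8.25],[6,-0.4,8.25],[6,-0.4,8.25]], turn=[[0,0,0],[0,0,0],[0,0,0],[0,0,0],[0,0,0],[0,0,0],[0,0,0],[0,0,0],[0,0,0],[0,0,0],[0,0,0],[0,0,0]])

```text
time: 27.58
position: [0.6045, -0.1104, 0.1172]
tool_rot: [0.098, 0.995, -0.0, 0.001]
ft_force: [0.4, 1.9, 1.3]
grip_width: 0.0213
grip_force: 40.0
```

Request:
play_rows(gripper=[1,1,1,1], delta_pos=[[0,0,0],[0,0,0],[0,0,0],[0,0,0]], turn=[[0,0,0],[0,0,0],[0,0,0],[0,0,0]])

```text
time: 28.08
position: [0.6043, -0.1104, 0.1171]
tool_rot: [0.098, 0.995, -0.0, 0.0]
ft_force: [1.1, 1.5, 1.7]
grip_width: 0.0218
grip_force: 40.0
```

Run:
```python
from h import *
f=[]
for _ in range(4):
    robot.camera('wrist');f.append(robot.get_obs()['ft_force'])
print(robot.get_obs()['position'],np.mean(f,0));delta([.511+.059,.0515-.0118,.2])
```

```text
[ 0.60427205 -0.11043656  0.11704342] [1.17707868 1.25738392 1.71950088]
[ 6.29 14.05 -8.3 ]
```

Request:
play_rows(gripper=[1,1,1,1,1,1,1,1,1], delta_pos=[[0,0,-1],[0,0,-4],[1.5,3,-8.2],[3,7,-8.2],[5,11,-8.2],[6.3,14,-8.2],[6.3,14,-8.2],[6.3,14,-8.2],[6.3,14,-8.2]], turn=[[0,0,0],[0,0,0],[0,0,0],[0,0,0],[0,0,0],[0,0,0],[0,0,0],[0,0,0],[0,0,0]])

```text
time: 29.4
position: [0.57, 0.0381, 0.199]
tool_rot: [0.099, 0.995, -0.0, 0.0]
ft_force: [-0.7, -0.3, -1.3]
grip_width: 0.0217
grip_force: 40.0
```

Run:
```python
from h import *
st();c=cam('wrist','w12');print(w2px(c,[.511,.0515,.045]));d=dots(c,.045)
for p,a in d: delta([*px2w(c,*p,.045)[:2],.1168])
```

```text
t 29.4 p [0.57   0.0381 0.199 ] rot
 [[-0.98   0.197  0.   ]
 [ 0.197  0.98  -0.001]
 [-0.    -0.001 -1.   ]]
q [-0.13  0.48  1.59 -0.    1.06 -1.5 ] F [-0.7 -0.3 -1.3] w 0.021674131956759497
[256.8857425  118.29830852]
[ 84.4 283.3] 41 [ 0.6627 -0.1967  0.045 ]
[256.3 120.1] 97 [0.5126 0.0505 0.045 ]
[-13.72 -21.19   8.22]
[5.86 0.09 8.21]
```

Request:
play_rows(gripper=[1,1,1,1,1,1,1,1,1,1,1,1], delta_pos=[[3,0.1,0],[5.9,0.1,2],[5.9,0.1,5.5],[5.9,0.1,7.3],[5.9,0.1,8],[5.9,0.1,8.25],[5.9,0.1,8.25],[5.9,0.1,8.25],[5.9,0.1,8.25],[5.9,0.1,8.25],[5.9,0.1,8.25],[5.9,0.1,8.25]], turn=[[0,0,0],[0,0,0],[0,0,0],[0,0,0],[0,0,0],[0,0,0],[0,0,0],[0,0,0],[0,0,0],[0,0,0],[0,0,0],[0,0,0]])

```text
time: 30.95
position: [0.5123, 0.0518, 0.1166]
tool_rot: [0.098, 0.995, -0.0, 0.0]
ft_force: [-0.3, -0.8, 1.7]
grip_width: 0.0212
grip_force: 40.0
```

Request:
play_rows(gripper=[1,1,1,1], delta_pos=[[0,0,0],[0,0,0],[0,0,0],[0,0,0]], turn=[[0,0,0],[0,0,0],[0,0,0],[0,0,0]])

```text
time: 31.45
position: [0.5123, 0.0518, 0.1165]
tool_rot: [0.098, 0.995, -0.0, 0.0]
ft_force: [0.5, -1.0, 1.6]
grip_width: 0.0214
grip_force: 40.0
```

Run:
```python
from h import *
f=[]
for _ in range(4):
    robot.camera('wrist');f.append(robot.get_obs()['ft_force'])
print(robot.get_obs()['position'],np.mean(f,0));delta([.482+.059,-.073-.0118,.2])
```

```text
[0.51219954 0.05182083 0.11650768] [ 0.02604472 -1.2541721   1.76997736]
[ -5.5  -12.83  -8.35]
```

Request:
play_rows(gripper=[1,1,1,1,1,1,1,1,1], delta_pos=[[0,0,-1],[0,0,-4],[-1.5,-3,-8.2],[-3,-7,-8.2],[-5,-11,-8.2],[-5.5,-12.8,-8.2],[-5.5,-12.8,-8.2],[-5.5,-12.8,-8.2],[-5.5,-12.8,-8.2]], turn=[[0,0,0],[0,0,0],[0,0,0],[0,0,0],[0,0,0],[0,0,0],[0,0,0],[0,0,0],[0,0,0]])

```text
time: 32.78
position: [0.5403, -0.0828, 0.1983]
tool_rot: [0.097, 0.995, 0.0, -0.001]
ft_force: [-0.2, -0.4, -0.8]
grip_width: 0.0218
grip_force: 40.0
```

Run:
```python
from h import *
st();c=cam('wrist','w13');print(w2px(c,[.482,-.073,.045]));d=dots(c,.045)
for p,a in d: delta([*px2w(c,*p,.045)[:2],.1168])
```

```text
t 32.77 p [ 0.5403 -0.0828  0.1983] rot
 [[-0.981  0.194 -0.001]
 [ 0.194  0.981  0.001]
 [ 0.001  0.001 -1.   ]]
q [-0.36  0.45  1.66  0.    1.03 -1.73] F [-0.2 -0.4 -0.8] w 0.0218029585889165
[253.64301064 119.85344545]
[253.2 120.7] 97 [ 0.4828 -0.0737  0.045 ]
[375.6 126.2] 84 [0.5128 0.0514 0.045 ]
[410.1 230.2] 64 [0.6394 0.0812 0.045 ]
[ 5.83 -0.21  8.16]
[ 5.31 12.64  8.17]
[-6.53 18.02  8.16]
```

Request:
play_rows(gripper=[1,1,1,1,1,1,1,1,1,1,1,1], delta_pos=[[3,-0.1,0],[5.8,-0.2,2],[5.8,-0.2,5.5],[5.8,-0.2,7.3],[5.8,-0.2,8],[5.8,-0.2,8.2],[5.8,-0.2,8.2],[5.8,-0.2,8.2],[5.8,-0.2,8.2],[5.8,-0.2,8.2],[5.8,-0.2,8.2],[5.8,-0.2,8.2]], turn=[[0,0,0],[0,0,0],[0,0,0],[0,0,0],[0,0,0],[0,0,0],[0,0,0],[0,0,0],[0,0,0],[0,0,0],[0,0,0],[0,0,0]])

```text
time: 34.33
position: [0.4838, -0.0751, 0.1165]
tool_rot: [0.098, 0.995, -0.0, 0.0]
ft_force: [-0.1, 1.1, 2.3]
grip_width: 0.0219
grip_force: 40.0
```

Request:
play_rows(gripper=[1,1,1,1], delta_pos=[[0,0,0],[0,0,0],[0,0,0],[0,0,0]], turn=[[0,0,0],[0,0,0],[0,0,0],[0,0,0]])

```text
time: 34.83
position: [0.4838, -0.0751, 0.1165]
tool_rot: [0.098, 0.995, -0.0, 0.0]
ft_force: [-1.9, 1.6, 2.7]
grip_width: 0.0218
grip_force: 40.0
```

Run:
```python
from h import *
f=[]
for _ in range(4):
    robot.camera('wrist');f.append(robot.get_obs()['ft_force'])
print(robot.get_obs()['position'],np.mean(f,0));delta([.650+.059,-.25-.0118,.2])
```

```text
[ 0.4837547  -0.07507104  0.11649358] [0.25778935 1.67263785 1.9471643 ]
[-25.74 -13.91  -8.34]
```

Request:
play_rows(gripper=[1,1,1,1,1,1,1,1,1,1], delta_pos=[[0,0,-1],[0,0,-4],[-3,-1.5,-8.3],[-8,-4,-8.3],[-13,-7,-8.3],[-18,-9.5,-8.3],[-23,-12,-8.3],[-25.7,-13.9,-8.3],[-25.7,-13.9,-8.3],[-25.7,-13.9,-8.3]], turn=[[0,0,0],[0,0,0],[0,0,0],[0,0,0],[0,0,0],[0,0,0],[0,0,0],[0,0,0],[0,0,0],[0,0,0]])

```text
time: 36.28
position: [0.7074, -0.2611, 0.1989]
tool_rot: [0.098, 0.995, 0.0, -0.001]
ft_force: [-0.1, 1.0, -1.8]
grip_width: 0.0217
grip_force: 40.0
```

Run:
```python
from h import *
st();c=cam('wrist','w14');print(w2px(c,[.65,-.25,.02]));d=dots(c,.02)
for p,a in d: delta([*px2w(c,*p,.02)[:2],.0915])
cv2.imwrite('pics/w14.png',c['color'][:,:,::-1])
```

```text
t 36.27 p [ 0.7074 -0.2611  0.1989] rot
 [[-0.981  0.196 -0.002]
 [ 0.196  0.981  0.001]
 [ 0.002  0.001 -1.   ]]
q [-0.5   0.74  1.08 -0.    1.33 -1.88] F [-0.1  1.  -1.8] w 0.021743156145685526
[254.83237968 119.51902323]
[289.3 135.7] 70 [ 0.6753 -0.2152  0.02  ]
[ 4.02  3.83 10.78]
```

Run:
```python
from h import *
c=ld('w14')['color'];print(c[136,276],c[136,302],c[123,289],c[119,255],c[148,289],c[136,289])
```

```text
[173 130  56] [178 135  61] [176 133  58] [177 113  61] [171 128  57] [83 63 54]
```

Brass surrounds the dot, so the reference block was knocked to (0.675, -0.215). I'll touch it there.

Request:
play_rows(gripper=[1,1,1,1,1,1,1,1,1,1,1,1], delta_pos=[[2,2,0],[4.1,3.8,3],[4.1,3.8,7],[4.1,3.8,9.5],[4.1,3.8,10.2],[4.1,3.8,10.6],[4.1,3.8,10.8],[4.1,3.8,10.8],[4.1,3.8,10.8],[4.1,3.8,10.8],[4.1,3.8,10.8],[4.1,3.8,10.8]], turn=[[0,0,0],[0,0,0],[0,0,0],[0,0,0],[0,0,0],[0,0,0],[0,0,0],[0,0,0],[0,0,0],[0,0,0],[0,0,0],[0,0,0]])

```text
time: 37.83
position: [0.676, -0.2164, 0.0916]
tool_rot: [0.098, 0.995, -0.0, 0.0]
ft_force: [-0.2, 1.6, 1.6]
grip_width: 0.0218
grip_force: 40.0
```

Request:
play_rows(gripper=[1,1,1,1,1], delta_pos=[[0,0,0],[0,0,0],[0,0,0],[0,0,0],[0,0,0]], turn=[[0,0,0],[0,0,0],[0,0,0],[0,0,0],[0,0,0]])

```text
time: 38.45
position: [0.6759, -0.2164, 0.0915]
tool_rot: [0.098, 0.995, -0.0, 0.0]
ft_force: [0.4, 0.7, 2.0]
grip_width: 0.0217
grip_force: 40.0
```

Run:
```python
from h import *
f=[]
for _ in range(4):
    robot.camera('wrist');f.append(robot.get_obs()['ft_force'])
print(robot.get_obs()['position'],np.mean(f,0));delta([.4613+.059,-.2734-.0118,.21])
```

```text
[ 0.67592196 -0.2163955   0.09157106] [0.8064047  0.88048337 2.12792152]
[ 13.91  -9.79 -11.85]
```

Request:
play_rows(gripper=[1,1,1,1,1,1,1,1,1,1], delta_pos=[[0,0,-1],[0,0,-5],[1,0,-10.5],[6,-3,-10.5],[11,-6,-10.5],[16,-8,-10.5],[19.9,-9.8,-10.5],[19.9,-9.8,-10.5],[19.9,-9.8,-10.5],[19.9,-9.8,-10.5]], turn=[[0,0,0],[0,0,0],[0,0,0],[0,0,0],[0,0,0],[0,0,0],[0,0,0],[0,0,0],[0,0,0],[0,0,0]])

```text
time: 39.9
position: [0.4624, -0.2736, 0.1966]
tool_rot: [0.098, 0.995, -0.0, 0.0]
ft_force: [0.5, 0.3, -1.1]
grip_width: 0.0213
grip_force: 40.0
```

Run:
```python
from h import *
st();delta([.4613,-.2734,.1004],np.arctan2(.981,.196))
```

```text
t 39.9 p [ 0.4624 -0.2736  0.1966] rot
 [[-0.981  0.194  0.001]
 [ 0.194  0.981 -0.001]
 [-0.001 -0.001 -1.   ]]
q [-0.74  0.44  1.68 -0.    1.02 -2.12] F [ 0.5  0.3 -1.1] w 0.02133496189600199
[0.13 0.01 9.62] ('turn tool z', np.float64(0.001))
```

Request:
play_rows(gripper=[1,1,1,1,1,1,1], delta_pos=[[0.1,0,2],[0.1,0,5],[0.1,0,7.5],[0.1,0,9],[0.1,0,9.5],[0.1,0,9.6],[0.1,0,9.6]], turn=[[0,0,0],[0,0,0],[0,0,0],[0,0,0],[0,0,0],[0,0,0],[0,0,0]])

```text
time: 40.78
position: [0.4609, -0.2737, 0.1011]
tool_rot: [0.098, 0.995, -0.001, 0.001]
ft_force: [0.0, 0.3, -1.3]
grip_width: 0.0216
grip_force: 40.0
```

Run:
```python
from h import *
st()
```

```text
t 40.77 p [ 0.4609 -0.2737  0.1011] rot
 [[-0.981  0.195  0.001]
 [ 0.195  0.981 -0.001]
 [-0.001 -0.001 -1.   ]]
q [-0.74  0.59  1.76 -0.    0.79 -2.12] F [ 0.   0.3 -1.3] w 0.02161439908335365
```

Position matches the grasp pose, so I'll release, retreat up and check.

Request:
play_rows(gripper=[1,0.4,-0.3,-1,-1,-1,-1,-1,-1,-1,-1,-1], delta_pos=[[0,0,0.05],[0,0,0.05],[0,0,0.05],[0,0,0.05],[0,0,0.05],[0,0,0.05],[0,0,-3],[0,0,-8],[0,0,-13],[-3,0,-15],[-6,0,-15],[-6,0,-15]], turn=[[0,0,0],[0,0,0],[0,0,0],[0,0,0],[0,0,0],[0,0,0],[0,0,0],[0,0,0],[0,0,0],[0,0,0],[0,0,0],[0,0,0]])

```text
time: 42.28
position: [0.5207, -0.2855, 0.2507]
tool_rot: [0.098, 0.995, -0.0, 0.001]
ft_force: [-1.1, 0.9, 0.0]
grip_width: 0.0869
grip_force: 0.0
```

Run:
```python
from h import *
st()
c=cam('wrist','w20');s=cam('scene','s20')
A=cv2.resize(c['color'][30:270,120:400,::-1],(400,343),interpolation=cv2.INTER_CUBIC)
B=cv2.resize(s['color'][90:330,90:370,::-1],(400,343),interpolation=cv2.INTER_CUBIC)
cv2.imwrite('pics/p20.png',np.hstack([A,B]))
```

```text
t 42.27 p [ 0.5207 -0.2855  0.2507] rot
 [[-0.981  0.194  0.001]
 [ 0.194  0.981 -0.001]
 [-0.002 -0.001 -1.   ]]
q [-0.69  0.45  1.48  0.    1.2  -2.06] F [-1.1  0.9  0. ] w 0.08694347630552923
```

View pics/p20.png

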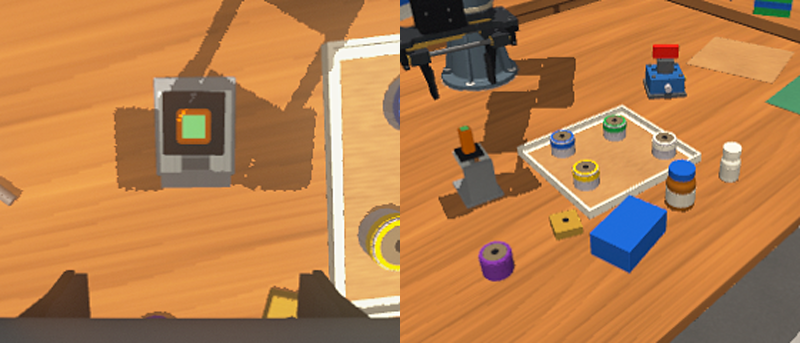

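The probe is back in its stand, upright at (193,127) left and (466,140) right. The cells stand in the tray at (563,141), (614,126), (664,144) and (586,174), the handle is on the pump at (665,60), and the bottles and boxes are where they were.

```bash
python3 -c "
from rig import robot
print(robot.hand_in())"
```

```text
the job is handed in; nothing more can be done
None
```

The job is handed in, with no verdict returned: the valve is turned to its stop with the handle left on, the probe touched reference, white, yellow, green, blue (no red cell present) and the reference again, which had been knocked about 4 cm aside, and it is back in its stand.

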